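Complete the tasting tray and hold it up level

ROBOT

A 6-joint arm with a two-finger parallel gripper is mounted at the origin on the work surface; the furniture and walls round the work are solid. World frame = base frame: x ahead of the robot, y to its left, z up, the work surface at z = 0. Lengths are in m, angles in rad, forces in N, time in s.
With the tool pointing down it reaches from about 0.3 to 0.85 m from the base axis. Payload 4.2 kg.
Tool frame: the origin (TCP) lies midway between the tips of the shut fingers; the grasp point (between the pads) lies r.tcp_to_grasp behind it (r.tcp_to_grasp is the distance from the TCP to the grasp point, in m); z points along the fingers, y is the line along which they close (so a half turn about z gives the same grasp; the last joint's range is limited). The gripper opens to 91 mm and grips with 3 to 60 N. Pads are 32 mm wide; open, the fingers measure 118 mm over their backs; the gripper's body (76 mm by 178 mm) begins 60 mm behind the grasp point.
Start: joints at [-1.181, 0.32, 1.565, -0, 1.257, -0.02], TCP at [0.229, -0.527, 0.214] pointing down, gripper open.
Joint ranges: [-3.11, 3.11], [-0.84, 2.01], [0.21, 2.61], [-1.34, 4.49], [0.05, 2.63], [-2.56, 2.56]. Speed limits (rad/s): [2.57, 2.57, 3.14, 3.14, 3.14, 3.14].

INTERFACE

Orientations are given as a unit quaternion [x, y, z, w].
In Python, from station import r, snapshot gives the robot as it stands.
- The arm moves only by the tool drive_tool, never from a script. Its argument "plan" is a list of rows, each a list of 7 numbers: the turn, a rotation vector about the tool's x, y, z in degrees, then the shift along the tool's x, y, z in m, then the opening, from -1 (shut) to 1 (fully open). In form: [[rx, ry, rz, dx, dy, dz, hand], ...]. A call has 1 to 5 rows; each row shifts and turns the commanded pose from where the row before left it, along the tool's axes as they then stand; what a row does not reach is not made up. A row lasts 1/10 s, in which the tool goes at most 50 mm and 8.59 degrees, less where a joint would pass 70% of its speed; a pose out of reach is approached as far as the arm can. A call is refused whole if a number of a shift passes 0.05 or a number of a turn 8.59, either way. A call with a gripper value outside its range is refused whole. The fingers move at their own pace and stop on an object; the grip force is fixed at half the most. Time passes only in rows, so rows that do not move let the fingers close. It gives the time, the measured TCP pose, the force, the opening and the grip force at its end, in the units of the state.
- r.state(): the state, without advancing time (a new reading comes with each control period).
- snapshot(name): name is "side" or "top"; returns a dict with "color" (384x512x3 uint8, red, green, blue), "z_map" (384x512 float32, m along the optical axis (not along the pixel's ray), 0 where there is no reading), "fovy" (degrees; the focal length in pixels is half the picture's height over the tangent of half this angle, whatever the lens; pixels are square), "cx", "cy" (the principal point, pixels), "dist_coeffs" ([k1, k2, p1, p2, k3] as OpenCV has them; the pictures are not rectified), "position" and "orientation" of the camera in the world. Camera axes: x right, y down, z forward; pixel columns grow to the right and rows downward; lengths in m; the calibration is good to about 2 mm. A picture is of the moment at which its call begins.
- r.close_job(): hands the job in; it is judged then, once.
The state is a dict: "clock": time; "joint_pos": joint angles; "qd": joint speeds; "tau": joint torques, N m; "tool_pos": TCP position; "tcp_rot": TCP orientation; "wrist_force": force on the tool from outside, world axes, zero at the start; "moment": the same for the moment, N m; "width": opening from 0.0 (shut) to 1.0 (fully open); "gripper_force": force on a finger pad.
Only numpy, scipy, OpenCV 4.12 (cv2) and the standard library are available. Lean on these libraries where they do the work, as an engineer would, in place of code of your own. Each camera call takes 0.05 s, during which the arm holds its last target. There are 200 camera calls.

TASK

Put the single sweet that lies on the worktop into the empty half of the steel tasting tray and let it go there, without tipping it over. Then take the tray by the wooden bar of its handle, lift it straight up off the worktop, level all the way, and hold it still and level with its underside 8 to 15 cm above the worktop, so that the marble under it can be wiped; the sweets stay in their halves, and the program finishes while the gripper is still holding the tray up. Do not shove the tray about before lifting it, and leave the jar, the stamp, the glass and the marker where they are.

Things in the scene. Friction and masses are not known exactly. Their poses are not given: they have to be found in the camera images.
- tray: steel tasting tray, about 0.4 kg, loose, on the worktop: pan 140 (its x) x 220 (its y) mm, walls 18 mm high, 4 mm thick, floor 4 mm. An 18 mm high rib along x at y = 0 parts it in two halves; -y holds a sweet, +y is empty. Over the rib, on posts at x = +-56 mm, a wooden handle bar. Origin at the centre of the underside. Its weight, with both sweets, hangs under the bar's middle.
- tray_handle (a point): middle of the tray's pale wooden handle bar, 65 mm above the tray's underside. The bar is 100 mm long (along the tray's x), 14 mm wide (y) and 20 mm high (55 to 75 mm above the underside); it is taken from above with the fingers closing along the tray's y
- tray_empty_half (a point): centre of the floor of the tray's empty half, 58 mm along +y from the tray's middle and 4 mm above its underside; the half is clear 132 mm along x and 104 mm along y; axes as the tray's. Nearer to the robot stands a fixed display stand with two sloping plates, 0.22 to 0.32 m high, over x 0.28 to 0.48, y -0.11 to 0.13 m and x 0.14 to 0.35, y 0.16 to 0.40 m: keep clear of it
- sweet_in: wrapped cream-coloured sweet, a block of 30 (its x) x 37 (its y) x 25 mm, 24 g, loose, lying in the tray's -y half; origin at the centre of its underside
- sweet_out: wrapped cream-white sweet, a block of 30 (its x) x 37 (its y) x 25 mm, 24 g, loose, lying on the worktop to the left of the tray, about 10 cm from the colour jar; origin at the centre of its underside
- colour_jar: small dark jar with a ribbed lid, 42 mm across, 52 mm high, standing on the worktop near the single sweet (the two change places); origin at the centre of its underside; to be left alone
- date_stamp: wooden rubber stamp with a turned handle, 31 x 52 x 81 mm, standing on the worktop to the right; origin at the centre of its underside; to be left alone
- tea_glass: waisted tea glass, 62 mm across, 86 mm high, standing on the worktop to the right; origin at the centre of its underside; to be left alone
- marker: marker pen lying on the worktop to the right, 135 mm long (its y), 17 mm thick; origin under its middle; to be left alone
There are look-alikes about, which are no part of the job. Of the things shaped like the sweet_out, the cream one is meant.

How it is judged:
On the way, in this order (a step that is already met when the one before it is completed fails the run):
1. the single sweet lies flat in the tray's empty half, let go, and the tray still stands on the worktop (x of sweet_in in the frame of tray between -0.066 and 0.066 m and y of sweet_in in the frame of tray between -0.106 and -0.002 m and z of sweet_in in the frame of tray between 0 and 0.012 m and angle between each of sweet_in, sweet_out's own z axis and vertical below 0.35 rad and x of sweet_out in the frame of tray between -0.066 and 0.066 m and y of sweet_out in the frame of tray between 0.002 and 0.106 m and z of sweet_out in the frame of tray between 0 and 0.012 m and contact force between the fingers and sweet_out below 0.05 N and height (world z) of tray below 0.004 m and linear speed of sweet_out below 0.03 m/s), for 0.2 s.
2. the tray, held by the fingers, is clear of the worktop and level with both sweets in it (x of sweet_in in the frame of tray between -0.066 and 0.066 m and y of sweet_in in the frame of tray between -0.106 and -0.002 m and z of sweet_in in the frame of tray between 0 and 0.012 m and angle between each of sweet_in, sweet_out's own z axis and vertical below 0.35 rad and x of sweet_out in the frame of tray between -0.066 and 0.066 m and y of sweet_out in the frame of tray between 0.002 and 0.106 m and z of sweet_out in the frame of tray between 0 and 0.012 m and height (world z) of tray above 0.05 m and angle between tray's own z axis and vertical below 0.14 rad and contact force between the fingers and tray above 0.5 N), for 0.2 s.
At the end, for the whole second after the job is handed in: The gripper holds the tray less than 200 mm from where it stood, its underside 75 to 165 mm above the worktop, level within 6 degrees, slower than 20 mm/s and 0.1 rad/s, touching none of the things standing by; one sweet lies upright in each half (x of sweet_in in the frame of tray between -0.066 and 0.066 m and y of sweet_in in the frame of tray between -0.106 and -0.002 m and z of sweet_in in the frame of tray between 0 and 0.012 m and angle between each of sweet_in, sweet_out's own z axis and vertical below 0.35 rad and x of sweet_out in the frame of tray between -0.066 and 0.066 m and y of sweet_out in the frame of tray between 0.002 and 0.106 m and z of sweet_out in the frame of tray between 0 and 0.012 m and height (world z) of tray between 0.075 and 0.165 m and angle between tray's own z axis and vertical below 0.105 rad and linear speed of tray below 0.02 m/s and angular speed of tray below 0.1 rad/s and contact force between the fingers and tray above 0.5 N and contact force between tray and colour_jar below 0.05 N and contact force between tray and date_stamp below 0.05 N and contact force between tray and tea_glass below 0.05 N and contact force between tray and marker below 0.05 N and distance of tray from where it was at the start of the episode below 0.2 m); the arm keeps its last pose, push and grip.
It fails at once if the tray is tipped more than 15 degrees (angle between tray's own z axis and vertical above 0.26 rad).
It fails at once if the single sweet is tipped over (angle between sweet_out's own z axis and vertical above 0.8 rad).
It fails at once if the tray is shoved more than 40 mm while it still stands on the worktop (height (world z) of tray below 0.003 m and distance of tray from where it was at the start of the episode above 0.04 m).
It fails at once if the jar, the stamp, the glass or the marker is moved more than 30 mm or knocked over ((distance of colour_jar from where it was at the start of the episode above 0.03 m or angle between colour_jar's own z axis and vertical above 0.5 rad) or (distance of date_stamp from where it was at the start of the episode above 0.03 m or angle between date_stamp's own z axis and vertical above 0.5 rad) or (distance of tea_glass from where it was at the start of the episode above 0.03 m or angle between tea_glass's own z axis and vertical above 0.5 rad) or distance of marker from where it was at the start of the episode above 0.03 m).
It also fails if it takes over 58 s, if anything falls off the work surface, if the arm or the gripper's body presses on something with over 40 N, if the wrist force passes 120 N, or if a joint passes its speed limit or range.

## Working session

There is one attempt and no reset: what is moved stays moved. The work goes in short steps, Python scripts to look and compute and a tool call to move; the robot and the scene stay as the last step left them, time stands still between calls to the robot, and variables do not carry over. Pictures are saved under pics/ and viewed, at most 10 in all, crops included, and the job is handed in when it is done.

Besides the shell and the picture viewer there is one more tool, called after "Emit:" as name(argument=value, ...), one argument or row to a line, values as JSON. drive_tool: Moves the arm, as the interface text tells. Its arguments: {"type":"object","properties":{"plan":{"type":"array"}},"required":["plan"]}

```bash
ls; mkdir -p pics; cat > h.py <<'E'
import numpy as np, cv2
from scipy.spatial.transform import Rotation as R
from station import r, snapshot
def grab(n,fn):
    s=snapshot(n); np.save(f'pics/{fn}.npy',s,allow_pickle=True); cv2.imwrite(f'pics/{fn}.png',s['color'][:,:,::-1]); return s
def load(fn): return np.load(f'pics/{fn}.npy',allow_pickle=True).item()
def cam(s):
    f=s['color'].shape[0]/2/np.tan(np.radians(s['fovy'])/2)
    return np.array([[f,0,s['cx']],[0,f,s['cy']],[0,0,1]]),np.array(s['dist_coeffs'],float),R.from_quat(s['orientation']).as_matrix(),np.array(s['position'])
def ray(s,uv):
    K,d,Rm,p=cam(s); n=cv2.undistortPoints(np.array(uv,float).reshape(-1,1,2),K,d).reshape(-1,2)
    return np.c_[n,np.ones(len(n))]@Rm.T,p
def onz(s,uv,z):
    v,p=ray(s,uv); return p+v*((z-p[2])/v[:,2])[:,None]
def dep(s,uv):
    v,p=ray(s,uv); return p+v*np.array([s['z_map'][int(b),int(a)] for a,b in uv])[:,None]
E
python3 - <<'E'
from h import *
for n in('side','top'):
    s=grab(n,n+'0'); print(n,s['position'],s['orientation'],s['fovy'],s['dist_coeffs'])
print(r.state(), r.tcp_to_grasp)
a=[cv2.imread(f'pics/{n}0.png') for n in('side','top')]
E
```

```text
pics
side [0.74070114 1.21688865 1.03814502] [ 0.11276989  0.89351111 -0.43164071 -0.05106017] 44.49046000987472 [0.05313539 0.         0.         0.         0.        ]
top [-0.03355522 -0.00377963  2.04198946] [ 0.74967563 -0.65031863  0.08027504 -0.09288735] 44.1874901077752 [-0.17637129  0.          0.          0.          0.        ]
{'clock': 0.1, 'joint_pos': array([-1.18097838e+00,  3.20225910e-01,  1.56554342e+00, -1.63973879e-05,
        1.25741523e+00, -2.00209446e-02]), 'qd': array([-0.00252159, -0.00158961, -0.00429276, -0.00067521, -0.00020936,
       -0.00076251]), 'tau': array([-3.94686037e-05, -4.13332164e+01, -2.32510704e+01,  7.27474527e-02,
        4.21807612e-02, -7.17376179e-05]), 'tool_pos': array([ 0.22892803, -0.52696878,  0.21321083]), 'tcp_rot': array([ 9.79076554e-01,  2.03490707e-01, -1.53997713e-04, -7.80951644e-04]), 'wrist_force': array([-0.46934478, -0.80050081, -0.76865272]), 'moment': array([-0.01681623, -0.04561766,  0.02006472]), 'gripper_force': 0.0, 'width': 0.9988908583371102} 0.0188
```

View pics/top0.png

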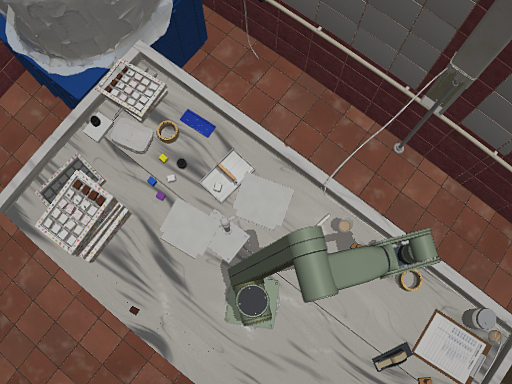

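View pics/side0.png

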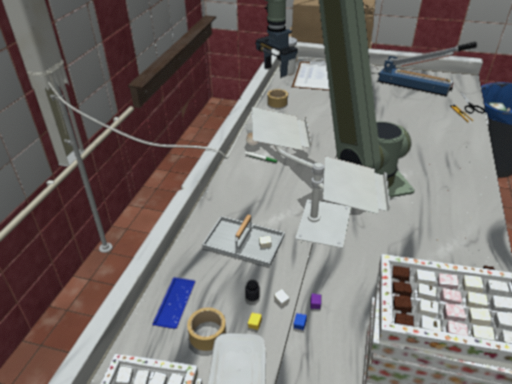

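The top view shows the tray near (228,175). Blocks shaped like the sweet are yellow (163,158), blue (152,181), purple (160,196) and white/cream (171,178). In the side view they are at (255,320), (300,320), (316,300) and (282,297). The cream one fits, and the jar is next to it at (182,163). I'll confirm in an enlarged crop.

```bash
python3 - <<'E'
from h import *
a=cv2.imread('pics/top0.png')[130:220,140:270]; b=cv2.imread('pics/side0.png')[205:335,190:330]
c=np.full((600,800,3),0,np.uint8)
a=cv2.resize(a,None,fx=5.8/2*1.06,fy=5.8/2*1.06,interpolation=cv2.INTER_CUBIC)
b=cv2.resize(b,None,fx=5,fy=5,interpolation=cv2.INTER_CUBIC)[:600]
a=cv2.imread('pics/top0.png')[140:210,145:265]; a=cv2.resize(a,None,fx=6,fy=6,interpolation=cv2.INTER_CUBIC)
cv2.imwrite('pics/top0c.png',a);b=cv2.imread('pics/side0.png')[210:330,195:325]
b=cv2.resize(b,None,fx=5,fy=5,interpolation=cv2.INTER_CUBIC);cv2.imwrite('pics/side0c.png',b)
E
```

```text
(no output)
```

View pics/top0c.png

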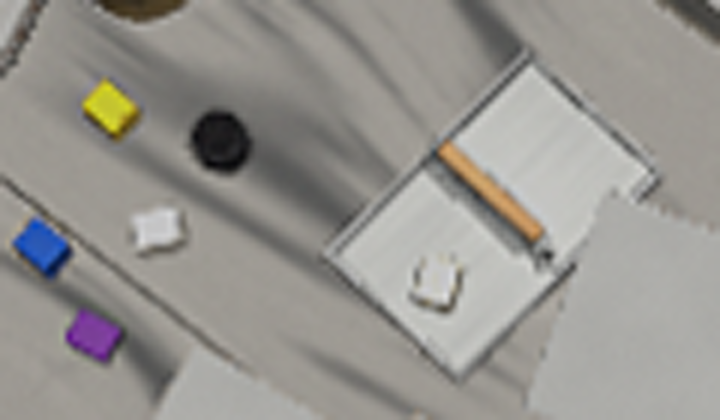

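View pics/side0c.png

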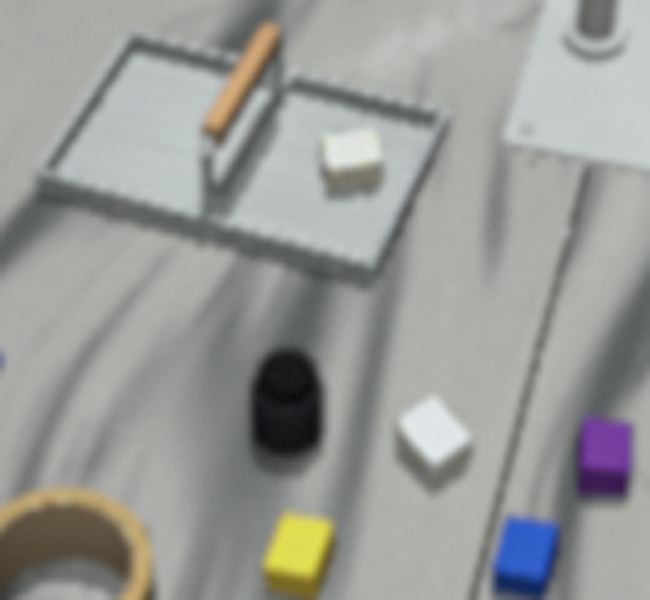

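The crops confirm the cream-white sweet on the worktop at side (282,297), with the jar at (252,290). The other blocks are yellow, blue and purple. The sweet already in the tray is at side (265,242). Its half is -y, so tray +y points to the other half, at about (235,232).

```bash
python3 - <<'E'
from h import *
s=load('side0');t=load('top0')
S=lambda p:(np.array(p)+.5)/5-.5+[195,210]
T=lambda p:(np.array(p)+.5)/6-.5+[145,140]
np.set_printoptions(precision=4,suppress=True)
tc=onz(s,S([(132,40),(45,175),(372,272),(447,118)]),.018);print('tray side',tc,tc.mean(0))
tt=onz(t,T([(660,178),(530,52),(325,255),(460,378)]),.018);print('tray top',tt,tt.mean(0))
b=onz(s,S([(272,32),(212,130)]),.072);print('bar side',b,b.mean(0),np.degrees(np.arctan2(*(b[1]-b[0])[[1,0]])))
b=onz(t,T([(443,148),(538,238)]),.075);print('bar top',b,b.mean(0),np.degrees(np.arctan2(*(b[1]-b[0])[[1,0]])))
w=onz(s,S([(433,398),(472,438),(434,470),(397,434)]),.025);print('out side',w,w.mean(0)); print(np.linalg.norm(np.diff(w[[0,1,2,3,0]],axis=0),axis=1),[np.degrees(np.arctan2(*(w[i+1]-w[i])[[1,0]])) for i in range(3)])
w=onz(t,T([(158,230)]),.025);print('out top',w)
w=onz(s,S([(352,147)]),.029);print('in side',w,onz(t,T([(437,280)]),.029))
print('jar',onz(s,S([(287,365)]),.05),onz(t,T([(220,142)]),.05))
# point cloud for sweet_out top & bar from side depth
v,u=np.mgrid[275:318,268:298]
P=dep(s,np.c_[u.ravel(),v.ravel()]);c=s['color'][v.ravel(),u.ravel()].astype(int)
m=(P[:,2]>.018)&(P[:,2]<.04);Q=P[m]
print('cloud z',m.sum(),np.median(Q[:,2]),cv2.minAreaRect(Q[:,:2].astype(np.float32)*1000))
E
```

```text
tray side [[0.5808 0.0783 0.018 ]
 [0.6552 0.1863 0.018 ]
 [0.4831 0.3131 0.018 ]
 [0.4034 0.2001 0.018 ]] [0.5306 0.1944 0.018 ]
tray top [[0.5755 0.0708 0.018 ]
 [0.66   0.1817 0.018 ]
 [0.4817 0.3082 0.018 ]
 [0.4036 0.1944 0.018 ]] [0.5302 0.1888 0.018 ]
bar side [[0.5039 0.1531 0.072 ]
 [0.5584 0.2288 0.072 ]] [0.5312 0.191  0.072 ] 54.26759938556726
bar top [[0.5587 0.2279 0.075 ]
 [0.5013 0.1493 0.075 ]] [0.53   0.1886 0.075 ] -126.14499995520025
out side [[0.477  0.4167 0.025 ]
 [0.4644 0.4481 0.025 ]
 [0.4903 0.4633 0.025 ]
 [0.5028 0.4354 0.025 ]] [0.4836 0.4409 0.025 ]
[0.0338 0.03   0.0305 0.0319] [np.float64(111.81807240488176), np.float64(30.464816598484255), np.float64(-65.76998382129102)]
out top [[0.4814 0.4339 0.025 ]]
in side [[0.4706 0.221  0.029 ]] [[0.4717 0.2216 0.029 ]]
jar [[0.5536 0.395  0.05  ]] [[0.5479 0.3952 0.05  ]]
cloud z 135 0.024018694992139933 ((473.6058654785156, 464.6377868652344), (29.0080623626709, 96.0347900390625), 18.55586051940918)
```

Emit:
drive_tool(
  plan=[
    [0, 0, 0, 0, 0, -0.05, 1],
    [0, 0, 0, 0, 0, -0.05, 1],
    [0, 0, 0, 0, 0, -0.05, 1],
    [0, 0, 0, 0, 0, -0.05, 1],
    [0, 0, 0, 0, 0, 0, 1],
  ],
)

```text
clock: 0.6
tool_pos: [0.2298, -0.5291, 0.4215]
tcp_rot: [0.979, 0.203, 0.001, 0.007]
wrist_force: [0.9, -1.0, 0.3]
width: 1.0
gripper_force: 0.0
```

```bash
python3 - <<'E'
from h import *
s=r.state();print(s['joint_pos'],s['tool_pos'],s['tcp_rot'])
# two-config fit check of wrist geometry from the arm depth (side view), pts near hand
i=load('side0')
def sw(n,o,sc,a,b):
    pass
# refine sweet_out orientation: bright-pixel mask in both pictures projected on z=.025
for n,(u0,u1,v0,v1) in (('side0',(270,296,285,310)),('top0',(164,180,171,186))):
    i=load(n);c=cv2.resize(i['color'][v0:v1,u0:u1],None,fx=8,fy=8,interpolation=cv2.INTER_CUBIC).astype(int)
    g=c.min(2);th=(np.percentile(g,50)+g.max())/2;v,u=np.nonzero(g>th)
    Q=onz(i,np.c_[(u+.5)/8-.5+u0,(v+.5)/8-.5+v0],.025)
    print(n,th,len(Q),cv2.minAreaRect((Q[:,:2]*1000).astype(np.float32)))
E
```

```text
[-1.18097324e+00  2.67946149e-01  1.13187839e+00  3.58331688e-05
  1.72743598e+00 -1.99604583e-02] [ 0.22980779 -0.52905729  0.42147091] [0.97905728 0.20345883 0.00133505 0.00704057]
side0 200.0 6241 ((482.6702880859375, 436.4999084472656), (27.984546661376953, 35.29439163208008), 21.47916030883789)
top0 181.5 2089 ((483.8545837402344, 435.8145751953125), (25.395368576049805, 31.343585968017578), 21.630783081054688)
```

Emit:
drive_tool(
  plan=[
    [0, 0, -5, 0.05, 0, 0, 1],
    [0, 0, -5, 0.05, 0, 0, 1],
    [0, 0, -5, 0.05, 0, 0, 1],
    [0, 0, -5, 0.05, 0, 0, 1],
    [0, 0, -5, 0.05, 0, 0, 1],
  ],
)

```text
clock: 1.1
tool_pos: [0.4375, -0.3893, 0.4122]
tcp_rot: [0.911, 0.412, -0.0, -0.001]
wrist_force: [0.4, -0.7, -0.4]
width: 1.0
gripper_force: 0.0
```

Emit:
drive_tool(
  plan=[
    [0, 0, -5, 0.05, 0, 0, 1],
    [0, 0, -5, 0.05, 0, 0, 1],
    [0, 0, -5, 0.05, 0, 0, 1],
    [0, 0, -5, 0.05, 0, 0, 1],
    [0, 0, -5, 0.05, 0, 0, 1],
  ],
)

```text
clock: 1.6
tool_pos: [0.5666, -0.1771, 0.4122]
tcp_rot: [0.8, 0.6, -0.001, -0.001]
wrist_force: [1.2, 0.4, -0.1]
width: 0.996
gripper_force: 0.0
```

Emit:
drive_tool(
  plan=[
    [0, 0, -5, 0.05, 0, 0, 1],
    [0, 0, -5, 0.05, 0, 0, 1],
    [0, 0, -5, 0.05, 0, 0, 1],
    [0, 0, -5, 0.05, 0, 0, 1],
    [0, 0, -5, 0.05, 0, 0, 1],
  ],
)

```text
clock: 2.1
tool_pos: [0.5939, 0.0695, 0.4121]
tcp_rot: [0.652, 0.759, -0.001, -0.001]
wrist_force: [0.5, 0.7, 0.6]
width: 0.997
gripper_force: 0.0
```

Emit:
drive_tool(
  plan=[
    [0, 0, -3, 0.05, 0, 0, 1],
    [0, 0, -3, 0.05, 0, 0, 1],
    [0, 0, -3, 0.05, 0, 0, 1],
    [0, 0, -2, 0.05, 0, 0, 1],
    [0, 0, 0, 0, 0, 0, 1],
  ],
)

```text
clock: 2.6
tool_pos: [0.5467, 0.2675, 0.4121]
tcp_rot: [0.574, 0.819, -0.0, -0.002]
wrist_force: [0.6, -0.4, -0.2]
width: 1.003
gripper_force: 0.0
```

```bash
cat >> h.py <<'E'
def goto(x,y,z,yaw):
    "tool-frame shift and turn to TCP x,y,z with tool y at yaw deg (mod 180), pointing down"
    s=r.state();p=s['tool_pos'];M=R.from_quat(s['tcp_rot'])
    ty=np.degrees(np.arctan2(M.as_matrix()[1,1],M.as_matrix()[0,1]))
    d=(yaw-ty+90)%180-90; a=np.radians(ty+d)
    Y=np.array([np.cos(a),np.sin(a),0]);Z=np.array([0,0,-1.]);T=R.from_matrix(np.c_[np.cross(Y,Z),Y,Z])
    print('joints',s['joint_pos'].round(3),'tcp',p.round(4),'ty',round(ty,2))
    print('shift(tool)',M.inv().apply(np.array([x,y,z])-p).round(4),'turn',np.degrees((M.inv()*T).as_rotvec()).round(2))
E
python3 - <<'E'
from h import *
goto(.483,.436,.4,21.5)
E
```

```text
joints [0.435 0.335 1.059 0.003 1.75  0.087] tcp [0.5467 0.2675 0.4121] ty 19.95
shift(tool) [ 0.1801 -0.0024  0.0125] turn [-0.17 -0.14 -1.55]
```

Emit:
drive_tool(
  plan=[
    [0, 0, -1.5, 0.045, 0, 0, 1],
    [0, 0, 0, 0.045, 0, 0, 1],
    [0, 0, 0, 0.045, 0, 0, 1],
    [0, 0, 0, 0.045, -0.002, 0.01, 1],
    [0, 0, 0, 0, 0, 0, 1],
  ],
)

```text
clock: 3.1
tool_pos: [0.4815, 0.4335, 0.4004]
tcp_rot: [0.564, 0.826, -0.002, -0.002]
wrist_force: [-0.2, -0.7, -1.8]
width: 1.001
gripper_force: 0.0
```

```bash
python3 - <<'E'
from h import *
from scipy.optimize import least_squares
goto(.483,.436,.2,21.5)
# arm geometry fit: radius, height from joint angles
J=[([.32,1.565,1.257],np.hypot(.22893,.52697),.21321),([.26795,1.13188,1.72744],np.hypot(.2298,.52906),.42147),([.335,1.059,1.75],np.hypot(.5467,.2675),.4121)]
s=r.state();J.append((s['joint_pos'][[1,2,4]],np.hypot(*s['tool_pos'][:2]),s['tool_pos'][2]))
def f(p):
    a,h,A,B,d=p;o=[]
    for (q2,q3,q5),R_,z in J:
        t=q2+q3;u=t+q5
        o+=[a+A*np.sin(q2)+B*np.sin(t)+d*np.sin(u)-R_,h+A*np.cos(q2)+B*np.cos(t)+d*np.cos(u)-z]
    return np.array(o+[.003*(a)])
q=least_squares(f,[0,.2,.4,.4,.25]);print(q.x.round(3),abs(q.fun).max())
E
```

```text
joints [0.714 0.408 0.976 0.002 1.762 0.343] tcp [0.4815 0.4335 0.4004] ty 21.3
shift(tool) [0.0018 0.0034 0.2004] turn [-0.31 -0.01 -0.2 ]
[-0.031  0.632  0.684  0.419  0.938] 0.007091588385289005
```

Emit:
drive_tool(
  plan=[
    [0, 0, 0, 0.002, 0.003, 0.045, 1],
    [0, 0, 0, 0, 0, 0.045, 1],
    [0, 0, 0, 0, 0, 0.045, 1],
    [0, 0, 0, 0, 0, 0.045, 1],
    [0, 0, 0, 0, 0, 0, 1],
  ],
)

```text
clock: 3.6
tool_pos: [0.4831, 0.4283, 0.216]
tcp_rot: [0.567, 0.824, -0.008, -0.002]
wrist_force: [-0.5, -0.1, 0.4]
width: 1.001
gripper_force: 0.0
```

```bash
python3 - <<'E'
from h import *
goto(.483,.436,.1,21.5)
grab('side','side1')
E
```

```text
joints [ 7.080e-01  4.400e-01  1.372e+00 -1.000e-03  1.347e+00  3.430e-01] tcp [0.4831 0.4283 0.216 ] ty 20.91
shift(tool) [0.008  0.0044 0.1159] turn [-0.89  0.36 -0.59]
```

View pics/side1.png

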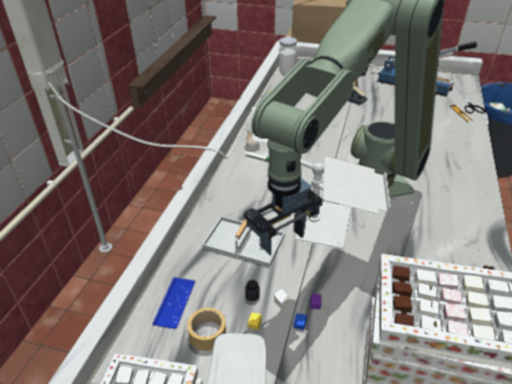

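The side view shows the open gripper above and behind the sweet at (282,297), with the jar clear at (252,290). The forearm passes above the stand plate at (352,185). I'll check the wrist height and then go lower.

```bash
python3 - <<'E'
from h import *
s=load('side1')
px=[(275,115),(285,148),(312,133),(330,115),(350,85),(285,175),(290,205),(350,170),(330,190)]
for a,b in zip(px,dep(s,px).round(3)):print(a,b)
E
```

```text
(275, 115) [0.511 0.439 0.582]
(285, 148) [0.494 0.458 0.515]
(312, 133) [0.443 0.47  0.549]
(330, 115) [0.386 0.418 0.553]
(350, 85) [0.325 0.367 0.588]
(285, 175) [0.494 0.464 0.451]
(290, 205) [0.476 0.455 0.358]
(350, 170) [0.219 0.222 0.243]
(330, 190) [0.317 0.312 0.259]
```

Emit:
drive_tool(
  plan=[
    [0, 0, -0.5, 0, 0.004, 0.03, 1],
    [0, 0, 0, 0, 0, 0.03, 1],
    [0, 0, 0, 0, 0, 0.01, 1],
    [0, 0, 0, 0, 0, 0, 1],
    [0, 0, 0, 0, 0, 0, 1],
  ],
)

```text
clock: 4.15
tool_pos: [0.491, 0.435, 0.1565]
tcp_rot: [0.563, 0.826, 0.002, 0.001]
wrist_force: [-0.3, -0.8, 0.1]
width: 0.997
gripper_force: 0.0
```

```bash
python3 - <<'E'
from h import *
goto(.483,.436,.004,21.5)
E
```

```text
joints [ 0.707  0.481  1.455 -0.     1.201  0.333] tcp [0.491  0.435  0.1565] ty 21.47
shift(tool) [ 0.0037 -0.0077  0.1525] turn [ 0.23 -0.07 -0.03]
```

Emit:
drive_tool(
  plan=[
    [0, 0, 0, 0.003, -0.006, 0.04, 1],
    [0, 0, 0, 0, 0, 0.04, 1],
    [0, 0, 0, 0, 0, 0.02, 1],
    [0, 0, 0, 0, 0, 0, 1],
    [0, 0, 0, 0, 0, 0, 1],
  ],
)

```text
clock: 4.65
tool_pos: [0.4843, 0.4359, 0.0561]
tcp_rot: [0.563, 0.826, 0.002, 0.001]
wrist_force: [-0.0, 1.0, -0.2]
width: 0.999
gripper_force: 0.0
```

```bash
python3 - <<'E'
from h import *
goto(.483,.436,.004,21.5)
s=grab('side','side2')
goto(.483,.436,.004,21.5)
c=s['color'][235:325,215:335];cv2.imwrite('pics/side2c.png',cv2.resize(c[:,:,::-1],None,fx=6,fy=6,interpolation=cv2.INTER_CUBIC))
E
```

```text
joints [ 0.715  0.562  1.589 -0.     0.987  0.34 ] tcp [0.4843 0.4359 0.0561] ty 21.48
shift(tool) [ 0.0006 -0.0014  0.0521] turn [ 0.2  -0.07 -0.02]
joints [ 0.715  0.561  1.588 -0.     0.987  0.34 ] tcp [0.4846 0.4361 0.0567] ty 21.48
shift(tool) [ 0.0004 -0.0018  0.0527] turn [ 0.27 -0.09 -0.02]
```

View pics/side2c.png

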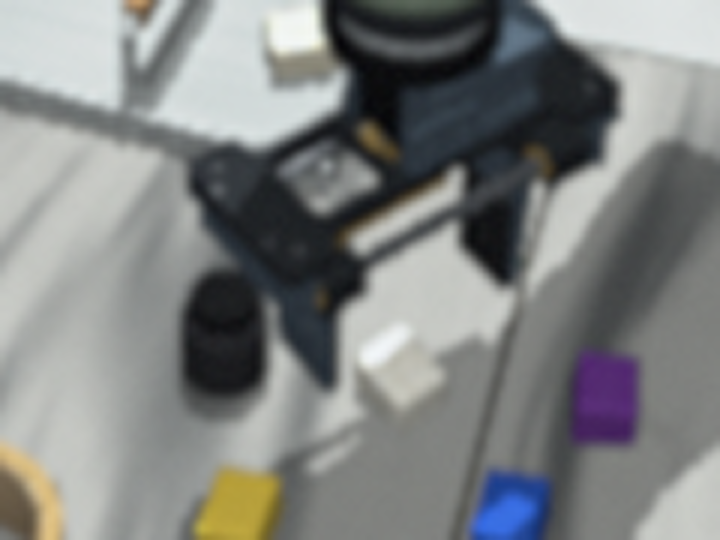

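The crop shows the fingers on either side of the cream sweet at (400,368). The jar stands clear of the left finger, at (225,335). Next I go down and close.

Emit:
drive_tool(
  plan=[
    [0, 0, 0, 0, -0.001, 0.025, 1],
    [0, 0, 0, 0, 0, 0.02, 1],
    [0, 0, 0, 0, 0, 0.005, 1],
    [0, 0, 0, 0, 0, 0, 1],
    [0, 0, 0, 0, 0, 0, 1],
  ],
)

```text
clock: 5.2
tool_pos: [0.4832, 0.4353, 0.0058]
tcp_rot: [0.563, 0.826, 0.002, 0.0]
wrist_force: [0.3, -0.2, 0.3]
width: 1.0
gripper_force: 0.0
```

Emit:
drive_tool(
  plan=[
    [0, 0, 0, 0, 0, 0, -0.1],
    [0, 0, 0, 0, 0, 0, -0.6],
    [0, 0, 0, 0, 0, 0, -0.6],
    [0, 0, 0, 0, 0, 0, -0.6],
    [0, 0, 0, 0, 0, 0, -0.6],
  ],
)

```text
clock: 5.7
tool_pos: [0.4821, 0.4344, 0.004]
tcp_rot: [0.563, 0.826, 0.0, 0.0]
wrist_force: [-1.1, 0.6, 1.0]
width: 0.593
gripper_force: 0.0
```

Emit:
drive_tool(
  plan=[
    [0, 0, 0, 0, 0, 0, -0.6],
    [0, 0, 0, 0, 0, 0, -0.6],
    [0, 0, 0, 0, 0, 0, -0.6],
    [0, 0, 0, 0, 0, 0, -0.6],
    [0, 0, 0, 0, 0, 0, -0.6],
  ],
)

```text
clock: 6.2
tool_pos: [0.482, 0.4343, 0.0038]
tcp_rot: [0.563, 0.826, -0.0, 0.0]
wrist_force: [0.0, 1.5, -1.1]
width: 0.332
gripper_force: 30.0
```

Emit:
drive_tool(
  plan=[
    [0, 0, 0, 0, 0, 0, -0.6],
    [0, 0, 0, 0, 0, 0, -0.6],
    [0, 0, 0, 0, 0, 0, -0.6],
    [0, 0, 0, 0, 0, 0, -0.6],
    [0, 0, 0, 0, 0, 0, -0.6],
  ],
)

```text
clock: 6.7
tool_pos: [0.4821, 0.4343, 0.0039]
tcp_rot: [0.563, 0.826, -0.0, 0.0]
wrist_force: [-1.0, -0.0, -0.3]
width: 0.33
gripper_force: 30.0
```

Emit:
drive_tool(
  plan=[
    [0, 0, 0, 0, 0, -0.02, -0.6],
    [0, 0, 0, 0, 0, -0.04, -0.6],
    [0, 0, 0, 0, 0, -0.045, -0.6],
    [0, 0, 0, 0, 0, -0.045, -0.6],
    [0, 0, 0, 0, 0, -0.02, -0.6],
  ],
)

```text
clock: 7.2
tool_pos: [0.4835, 0.4357, 0.1791]
tcp_rot: [0.563, 0.826, 0.004, 0.001]
wrist_force: [0.9, 0.9, 0.3]
width: 0.332
gripper_force: 30.0
```

```bash
python3 - <<'E'
from h import *
print(r.state()['width'],r.state()['gripper_force'])
goto(.577,.157,.17,54.3)
E
```

```text
0.3316207432217894 29.99986320734024
joints [ 0.716  0.456  1.439 -0.     1.239  0.341] tcp [0.4835 0.4357 0.1791] ty 21.48
shift(tool) [-0.2936 -0.0151  0.0083] turn [ 4.600e-01 -2.000e-02 -3.282e+01]
```

Emit:
drive_tool(
  plan=[
    [0, 0, 0, -0.03, -0.003, 0, -0.6],
    [0, 0, 0, -0.042, -0.003, 0, -0.6],
    [0, 0, 0, -0.042, -0.003, 0, -0.6],
    [0, 0, 0, -0.042, -0.003, 0, -0.6],
    [0, 0, 0, -0.042, -0.003, 0, -0.6],
  ],
)

```text
clock: 7.7
tool_pos: [0.5408, 0.2431, 0.174]
tcp_rot: [0.563, 0.827, 0.0, 0.0]
wrist_force: [0.5, -0.2, -0.3]
width: 0.335
gripper_force: 30.0
```

Emit:
drive_tool(
  plan=[
    [0, 0, 0, -0.042, 0, 0, -0.6],
    [0, 0, 0, -0.035, 0, 0, -0.6],
    [0, 0, 0, -0.018, 0, 0, -0.6],
    [0, 0, -4, 0, 0, 0, -0.6],
    [0, 0, -6, 0, 0, 0, -0.6],
  ],
)

```text
clock: 8.2
tool_pos: [0.5756, 0.1552, 0.1739]
tcp_rot: [0.488, 0.873, -0.0, -0.0]
wrist_force: [-0.0, -0.7, 0.1]
width: 0.33
gripper_force: 30.0
```

Emit:
drive_tool(
  plan=[
    [0, 0, -6, 0, 0, 0, -0.6],
    [0, 0, -6, 0, 0, 0, -0.6],
    [0, 0, -6, 0, 0, 0, -0.6],
    [0, 0, -4.8, 0, 0, 0, -0.6],
    [0, 0, 0, 0, 0, 0, -0.6],
  ],
)

```text
clock: 8.7
tool_pos: [0.5753, 0.1562, 0.1739]
tcp_rot: [0.307, 0.952, -0.0, 0.0]
wrist_force: [-0.2, -0.5, -0.3]
width: 0.333
gripper_force: 30.0
```

```bash
python3 - <<'E'
from h import *
print(r.state()['width'],r.state()['gripper_force'])
goto(.577,.157,.06,54.3)
s=grab('side','side3')
c=s['color'][150:300,160:340];cv2.imwrite('pics/side3c.png',cv2.resize(c[:,:,::-1],None,fx=4,fy=4,interpolation=cv2.INTER_CUBIC))
E
```

```text
0.3332830051216423 29.999004900455475
joints [ 0.246  0.38   1.577 -0.     1.185 -0.701] tcp [0.5753 0.1562 0.1739] ty 54.27
shift(tool) [-0.0009  0.0017  0.1139] turn [-0.01  0.   -0.03]
```

View pics/side3c.png

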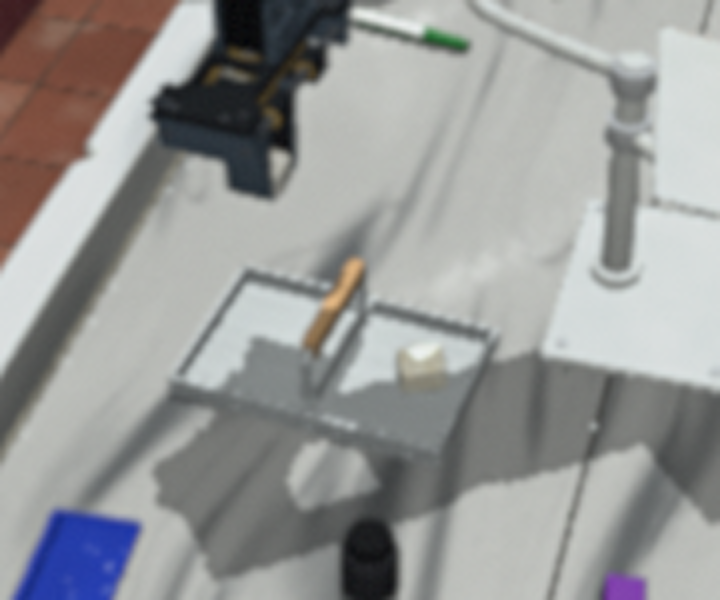

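The crop shows the held sweet hidden behind the finger at (255,180), above the empty half at about (250,335). The tray hasn't moved. Now I lower it.

Emit:
drive_tool(
  plan=[
    [0, 0, 0, -0.001, 0.002, 0.03, -0.6],
    [0, 0, 0, 0, 0, 0.04, -0.6],
    [0, 0, 0, 0, 0, 0.04, -0.6],
    [0, 0, 0, 0, 0, 0.03, -0.6],
    [0, 0, 0, 0, 0, 0, -0.6],
  ],
)

```text
clock: 9.25
tool_pos: [0.574, 0.1564, 0.0298]
tcp_rot: [0.307, 0.952, -0.003, -0.004]
wrist_force: [-0.2, -0.8, -0.6]
width: 0.329
gripper_force: 30.0
```

Emit:
drive_tool(
  plan=[
    [0, 0, 0, 0, 0, 0, -0.6],
    [0, 0, 0, 0, 0, 0, -0.6],
  ],
)

```text
clock: 9.45
tool_pos: [0.579, 0.1577, 0.036]
tcp_rot: [0.307, 0.952, 0.001, 0.002]
wrist_force: [-0.1, -0.1, -0.4]
width: 0.332
gripper_force: 30.0
```

```bash
python3 - <<'E'
from h import *
goto(.577,.157,.0085,54.3)
E
```

```text
joints [ 0.247  0.516  1.741 -0.     0.881 -0.7  ] tcp [0.579  0.1577 0.036 ] ty 54.25
shift(tool) [ 0.0013 -0.0018  0.0275] turn [ 0.17  0.15 -0.05]
```

Emit:
drive_tool(
  plan=[
    [0, 0, 0, 0.001, -0.001, 0.01, -0.6],
    [0, 0, 0, 0, 0, 0.01, -0.6],
    [0, 0, 0, 0, 0, 0.005, -0.6],
    [0, 0, 0, 0, 0, 0, -0.6],
    [0, 0, 0, 0, 0, 0, -0.6],
  ],
)

```text
clock: 9.95
tool_pos: [0.5759, 0.157, 0.0088]
tcp_rot: [0.307, 0.952, -0.0, -0.0]
wrist_force: [0.8, -0.3, 0.4]
width: 0.335
gripper_force: 30.0
```

Emit:
drive_tool(
  plan=[
    [0, 0, 0, 0, 0, 0, -0.3],
    [0, 0, 0, 0, 0, 0, -0.1],
    [0, 0, 0, 0, 0, 0, 0.2],
    [0, 0, 0, 0, 0, 0, 0.2],
    [0, 0, 0, 0, 0, 0, 0.2],
  ],
)

```text
clock: 10.45
tool_pos: [0.576, 0.157, 0.009]
tcp_rot: [0.307, 0.952, -0.0, 0.0]
wrist_force: [0.1, -0.1, 0.2]
width: 0.601
gripper_force: 0.0
```

Emit:
drive_tool(
  plan=[
    [0, 0, 0, 0, 0, 0, 0.2],
    [0, 0, 0, 0, 0, 0, 0.2],
    [0, 0, 0, 0, 0, 0, 0.2],
  ],
)

```text
clock: 10.75
tool_pos: [0.576, 0.157, 0.0089]
tcp_rot: [0.307, 0.952, -0.0, 0.0]
wrist_force: [-0.0, -0.0, 0.8]
width: 0.599
gripper_force: 0.0
```

Emit:
drive_tool(
  plan=[
    [0, 0, 0, 0, 0, -0.02, 0.2],
    [0, 0, 0, 0, 0, -0.03, 0.2],
    [0, 0, 0, 0, 0, -0.04, 0.2],
    [0, 0, 0, 0, 0, -0.045, 0.2],
    [0, 0, 0, 0, 0, -0.03, 0.5],
  ],
)

```text
clock: 11.25
tool_pos: [0.5769, 0.1573, 0.1773]
tcp_rot: [0.307, 0.952, 0.001, 0.002]
wrist_force: [0.4, -0.2, 0.2]
width: 0.659
gripper_force: 0.0
```

```bash
python3 - <<'E'
from h import *
s=grab('side','side4')
c=s['color'][150:300,160:340];cv2.imwrite('pics/side4c.png',cv2.resize(c[:,:,::-1],None,fx=4,fy=4,interpolation=cv2.INTER_CUBIC))
goto(.531,.191,.17,-35.7)
E
```

```text
joints [ 0.247  0.374  1.565 -0.     1.19  -0.7  ] tcp [0.5793 0.1579 0.182 ] ty 54.28
shift(tool) [ 0.0586 -0.0014  0.0115] turn [ 7.900e-01 -6.000e-02  8.998e+01]
```

View pics/side4c.png

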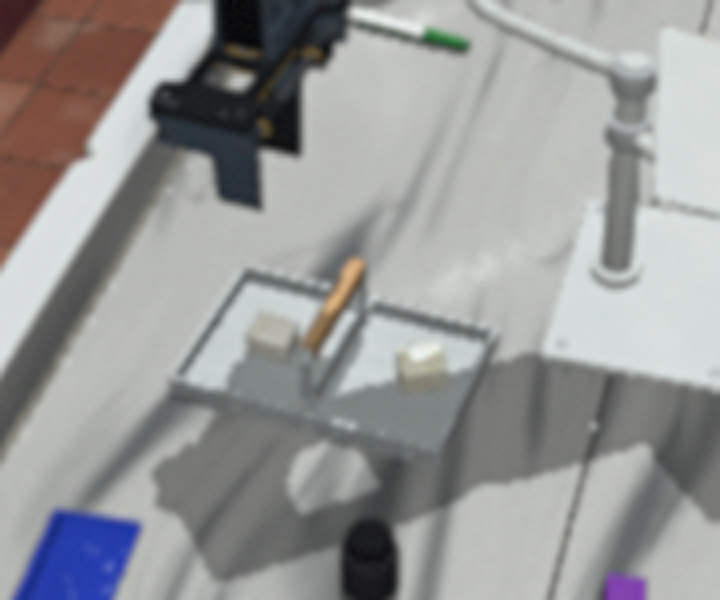

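The placed sweet lies upright in the far half at (272,335), the other sweet is at (420,365), and the tray stands where it was. Now I turn towards the bar and refine its position from the wood colour.

Emit:
drive_tool(
  plan=[
    [0, 0, 0, 0.03, 0, 0, 1],
    [0, 0, 0, 0.029, 0, 0, 1],
    [0, 0, 8, 0, 0, 0, 1],
    [0, 0, 8, 0, 0, 0, 1],
    [0, 0, 8, 0, 0, 0, 1],
  ],
)

```text
clock: 11.8
tool_pos: [0.5277, 0.1917, 0.1738]
tcp_rot: [0.5, 0.866, -0.0, -0.0]
wrist_force: [-0.1, -0.6, -0.5]
width: 0.999
gripper_force: 0.0
```

Emit:
drive_tool(
  plan=[
    [0, 0, 8, 0, 0, 0, 1],
    [0, 0, 8, 0, 0, 0, 1],
    [0, 0, 8, 0, 0, 0, 1],
    [0, 0, 8, 0, 0, 0, 1],
    [0, 0, 8, 0, 0, 0, 1],
  ],
)

```text
clock: 12.3
tool_pos: [0.5279, 0.1914, 0.1736]
tcp_rot: [0.766, 0.642, -0.0, -0.0]
wrist_force: [-0.3, 0.2, 0.3]
width: 1.002
gripper_force: 0.0
```

Emit:
drive_tool(
  plan=[
    [0, 0, 8, 0, 0, 0, 1],
    [0, 0, 8, 0, 0, 0, 1],
    [0, 0, 8, 0, 0, 0, 1],
    [0, 0, 2, 0, 0, 0, 1],
    [0, 0, 0, 0, 0, 0, 1],
  ],
)

```text
clock: 12.8
tool_pos: [0.5279, 0.1914, 0.1736]
tcp_rot: [0.89, 0.456, -0.0, 0.0]
wrist_force: [0.4, -0.2, 0.2]
width: 1.001
gripper_force: 0.0
```

```bash
python3 - <<'E'
from h import *
for n,(u0,u1,v0,v1),z in (('side4',(230,256,210,242),.070),('side0',(230,256,210,242),.070),('top0',(215,240,160,185),.075)):
    i=load(n);k=8;c=cv2.resize(i['color'][v0:v1,u0:u1],None,fx=k,fy=k,interpolation=cv2.INTER_CUBIC).astype(int)
    v,u=np.nonzero(c[:,:,0]-c[:,:,2]>45)
    Q=onz(i,np.c_[(u+.5)/k-.5+u0,(v+.5)/k-.5+v0],z)
    print(n,len(Q),cv2.minAreaRect((Q[:,:2]*1000).astype(np.float32)),Q.mean(0))
goto(.5305,.1905,.1,-35.7)
E
```

```text
side4 5624 ((528.5964965820312, 186.2748260498047), (102.09382629394531, 15.570219039916992), 57.463619232177734) [0.52751737 0.18309653 0.07      ]
side0 6410 ((529.888916015625, 185.7654571533203), (101.97492218017578, 15.155121803283691), 55.22067642211914) [0.53019411 0.18608922 0.07      ]
top0 4181 ((531.6793212890625, 189.01382446289062), (99.9115219116211, 13.768608093261719), 54.43013000488281) [0.53167752 0.18909965 0.075     ]
joints [ 0.327  0.327  1.659 -0.     1.156  0.951] tcp [0.5279 0.1914 0.1736] ty -35.71
shift(tool) [0.0008 0.0027 0.0736] turn [-0.01  0.03 -0.01]
```

Emit:
drive_tool(
  plan=[
    [0, 0, -0.4, -0.001, 0.004, 0.02, 1],
    [0, 0, 0, 0, 0, 0.025, 1],
    [0, 0, 0, 0, 0, 0.025, 1],
    [0, 0, 0, 0, 0, 0.015, 1],
    [0, 0, 0, 0, 0, 0, 1],
  ],
)

```text
clock: 13.3
tool_pos: [0.529, 0.1877, 0.0866]
tcp_rot: [0.888, 0.46, -0.003, -0.0]
wrist_force: [0.1, -0.6, -0.1]
width: 0.999
gripper_force: 0.0
```

Emit:
drive_tool(
  plan=[
    [0, 0, 0, 0, 0, 0, 1],
  ],
)

```text
clock: 13.4
tool_pos: [0.531, 0.1884, 0.0891]
tcp_rot: [0.888, 0.459, 0.0, 0.0]
wrist_force: [-0.1, 1.5, -0.3]
width: 1.0
gripper_force: 0.0
```

```bash
python3 - <<'E'
from h import *
goto(.5305,.188,.046,-35.3)
E
```

```text
joints [ 0.321  0.409  1.769 -0.     0.964  0.937] tcp [0.531  0.1884 0.0891] ty -35.3
shift(tool) [-0.0006 -0.0002  0.0431] turn [ 0.01 -0.    0.  ]
```

Emit:
drive_tool(
  plan=[
    [0, 0, 0, 0, 0, 0.015, 1],
    [0, 0, 0, 0, 0, 0.018, 1],
    [0, 0, 0, 0, 0, 0.01, 1],
    [0, 0, 0, 0, 0, 0, 1],
    [0, 0, 0, 0, 0, 0, 1],
  ],
)

```text
clock: 13.9
tool_pos: [0.5314, 0.1885, 0.0467]
tcp_rot: [0.888, 0.459, 0.001, 0.0]
wrist_force: [-0.4, 0.3, 0.5]
width: 0.998
gripper_force: 0.0
```

Emit:
drive_tool(
  plan=[
    [0, 0, 0, 0, 0, 0, 0],
    [0, 0, 0, 0, 0, 0, 0],
    [0, 0, 0, 0, 0, 0, -0.4],
    [0, 0, 0, 0, 0, 0, -0.4],
    [0, 0, 0, 0, 0, 0, -0.4],
  ],
)

```text
clock: 14.4
tool_pos: [0.5308, 0.1883, 0.046]
tcp_rot: [0.888, 0.459, 0.0, 0.0]
wrist_force: [0.0, 0.1, 0.5]
width: 0.593
gripper_force: 0.0
```

Emit:
drive_tool(
  plan=[
    [0, 0, 0, 0, 0, 0, -0.6],
    [0, 0, 0, 0, 0, 0, -0.7],
    [0, 0, 0, 0, 0, 0, -0.8],
    [0, 0, 0, 0, 0, 0, -1],
    [0, 0, 0, 0, 0, 0, -1],
  ],
)

```text
clock: 14.9
tool_pos: [0.5309, 0.1883, 0.0459]
tcp_rot: [0.888, 0.459, 0.0, 0.0]
wrist_force: [2.5, -0.1, -1.6]
width: 0.157
gripper_force: 0.6
```

Emit:
drive_tool(
  plan=[
    [0, 0, 0, 0, 0, 0, -1],
    [0, 0, 0, 0, 0, 0, -1],
    [0, 0, 0, 0, 0, 0, -1],
    [0, 0, 0, 0, 0, 0, -1],
    [0, 0, 0, 0, 0, 0, -1],
  ],
)

```text
clock: 15.4
tool_pos: [0.5309, 0.1883, 0.0459]
tcp_rot: [0.888, 0.459, 0.0, 0.0]
wrist_force: [1.0, -0.6, -0.9]
width: 0.152
gripper_force: 30.0
```

Gripped on the bar: the width is 0.152, about 14 mm. I'll lift slowly by about 0.11 m.

Emit:
drive_tool(
  plan=[
    [0, 0, 0, 0, 0, -0.003, -1],
    [0, 0, 0, 0, 0, -0.005, -1],
    [0, 0, 0, 0, 0, -0.007, -1],
    [0, 0, 0, 0, 0, -0.008, -1],
    [0, 0, 0, 0, 0, -0.008, -1],
  ],
)

```text
clock: 15.9
tool_pos: [0.5308, 0.1884, 0.0778]
tcp_rot: [0.888, 0.459, 0.0, 0.0]
wrist_force: [-0.5, -0.1, -3.2]
width: 0.152
gripper_force: 30.0
```

Emit:
drive_tool(
  plan=[
    [0, 0, 0, 0, 0, -0.008, -1],
    [0, 0, 0, 0, 0, -0.008, -1],
    [0, 0, 0, 0, 0, -0.008, -1],
    [0, 0, 0, 0, 0, -0.008, -1],
    [0, 0, 0, 0, 0, -0.008, -1],
  ],
)

```text
clock: 16.4
tool_pos: [0.5307, 0.1883, 0.1176]
tcp_rot: [0.888, 0.459, -0.0, 0.0]
wrist_force: [-0.5, 0.9, -4.5]
width: 0.153
gripper_force: 30.0
```

Emit:
drive_tool(
  plan=[
    [0, 0, 0, 0, 0, -0.008, -1],
    [0, 0, 0, 0, 0, -0.008, -1],
    [0, 0, 0, 0, 0, -0.008, -1],
    [0, 0, 0, 0, 0, -0.006, -1],
    [0, 0, 0, 0, 0, -0.004, -1],
  ],
)

```text
clock: 16.9
tool_pos: [0.5309, 0.1884, 0.1516]
tcp_rot: [0.888, 0.459, 0.0, 0.0]
wrist_force: [-0.2, 0.0, -3.7]
width: 0.151
gripper_force: 30.0
```

Emit:
drive_tool(
  plan=[
    [0, 0, 0, 0, 0, 0, -1],
    [0, 0, 0, 0, 0, 0, -1],
    [0, 0, 0, 0, 0, 0, -1],
    [0, 0, 0, 0, 0, 0, -1],
    [0, 0, 0, 0, 0, 0, -1],
  ],
)

```text
clock: 17.4
tool_pos: [0.5306, 0.1883, 0.1507]
tcp_rot: [0.888, 0.459, -0.0, -0.0]
wrist_force: [-0.4, -0.6, -3.4]
width: 0.15
gripper_force: 30.0
```

```bash
python3 - <<'E'
from h import *
goto(.5305,.188,.155,-35.3)
s=grab('side','side5')
c=s['color'][130:300,160:360];cv2.imwrite('pics/side5c.png',cv2.resize(c[:,:,::-1],None,fx=3.5,fy=3.5,interpolation=cv2.INTER_CUBIC))
E
```

```text
joints [ 0.321  0.348  1.689 -0.     1.104  0.937] tcp [0.5306 0.1883 0.1507] ty -35.32
shift(tool) [-0.0003  0.     -0.0043] turn [-0.01  0.03 -0.02]
```

View pics/side5c.png

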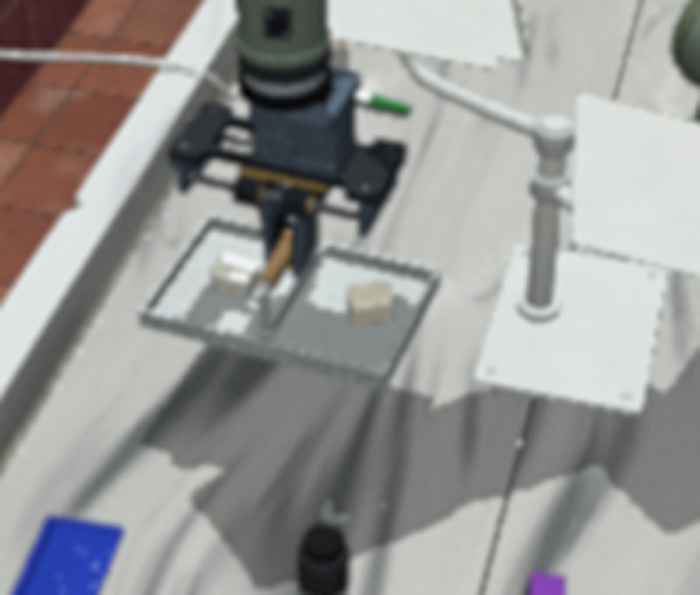

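The crop shows the tray held up by its bar, with the sweets upright in separate halves at (235,270) and (370,302). I'll check that it's level by depth and hand in if it's good.

```bash
python3 - <<'E'
from h import *
s=load('side5')
v,u=np.mgrid[190:240,200:290];P=dep(s,np.c_[u.ravel(),v.ravel()])
P=P[(P[:,2]>.085)&(P[:,2]<.135)];A=np.c_[P[:,:2],np.ones(len(P))]
for _ in range(8):
    k=np.linalg.lstsq(A,P[:,2],rcond=None)[0];m=abs(A@k-P[:,2])<.006;A,P=A[m],P[m]
tilt=np.degrees(np.arctan(np.hypot(*k[:2])));z=k@[.5305,.188,1]
print(len(P),'tilt',tilt,'floor z',z)
if tilt<3 and .09<z<.14: print(r.close_job())
E
```

```text
1287 tilt 0.4716104612371762 floor z 0.11074168721926982
the job is handed in; nothing more can be done
None
```

The sweet is in the empty half and the job is handed in with the gripper holding the tray by its bar, about 0.5° off level and its underside about 10.5 cm above the worktop; the verdict wasn't reported.

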